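Dock a drive on its service rail and present its filter plate

ROBOT

A 7-joint arm with a two-finger parallel gripper is mounted at the origin on the work surface. World frame = base frame: x ahead of the robot, y to its left, z up, the work surface at z = 0. Lengths are in m, angles in degrees, forces in N, time in s.
With the tool pointing down it reaches from about 0.4 to 0.875 m from the base axis. Payload 4.4 kg.
Tool frame: the origin (TCP) lies at the very end of the fingers, on their centre line; the grasp point (between the pads) lies 19 mm behind it; z points along the fingers, y is the direction in which the jaws open and shut (so a half turn about z gives the same grasp; the last joint's range is limited). The gripper opens to 85 mm and grips with 20 to 120 N. Pads are 22 mm wide; open, the fingers measure 114 mm over their backs; the gripper's body (76 mm by 85 mm) begins 54 mm behind the grasp point. The pads swing forward as they close: fully open they stand 13 mm farther back than shut.
Start: joints at [-79.859, 36.005, 2.206, 86.941, -1.547, 57.084, -1.146], TCP at [0.156, 0.631, 0.231] pointing down, gripper open.
Joint ranges: [-175.42, 175.42], [-21.48, 121.26], [-71.46, 75.88], [10.55, 141.38], [-63.04, 243.04], [13.31, 113.54], [-168.57, 168.57]. Speed limits (degrees/s): [147.25, 147.25, 180, 180, 180, 180, 180].

INTERFACE

Orientations are given as a 3x3 rotation matrix whose columns are the frame's x, y, z axes.
In Python, from plant import sense, camera, camera_model, r gives the robot as it stands.
- The arm moves only by the tool jog_arm, never from a script. Its argument "increments" is a list of rows, each a list of 6 numbers: the shift along the tool's x, y, z in units of 50 mm (1.0 is 50 mm), then the turn, a rotation vector about the tool's x, y, z in units of 5 degrees (1.0 is 5 degrees). A call has 1 to 10 rows; each row shifts and turns the commanded pose from where the row before left it, along the tool's axes as they then stand; what a row does not reach is not made up. A row lasts 1/8 s, in which the tool goes at most 62.5 mm and 10.7 degrees, less where a joint would pass 70% of its speed; a pose out of reach is approached as far as the arm can. A call is refused whole if a number of a shift passes 1 or a number of a turn 1, either way. A call with a gripper value outside its range is refused whole. "fingers" is the closure, from -1 (fully open) to 1 (shut), set as the call begins (left out, the last holds). The fingers move at their own pace and stop on an object; "squeeze" is the grip in N (left out, the last holds). Time passes only in rows, so rows that do not move let the fingers close. It gives the time, the measured TCP pose, the force and the opening at its end, in the units of the state.
- sense(): the state, without advancing time (a new reading comes with each control period).
- camera(name): name is "scene" or "top"; returns the picture (400x640x3 uint8, red, green, blue); there is no depth.
- camera_model(name): a dict with "vertical_fov" (degrees; the focal length in pixels is half the picture's height over the tangent of half this angle, whatever the lens; pixels are square), "cx", "cy" (the principal point, pixels), "rvec" (rotation vector, rad) and "tvec" (3), from world to camera coordinates, as OpenCV has them. Camera axes: x right, y down, z forward; pixel columns grow to the right and rows downward; lengths in m; the calibration is good to about 2 mm. A picture is of the moment at which its call begins. camera_model takes no time and is no camera call.
- r.finish_job(): hands the job in, once; it reports no verdict.
The state is a dict: "time": time; "qpos": joint angles; "joint_velocities": joint speeds; "tau": joint torques, N m; "position": TCP position; "tcp_rot": TCP orientation; "contact_force": force on the tool from outside, world axes, zero at the start; "ft_torque": the same for the moment, N m; "width": finger opening in m.
Only numpy, scipy, OpenCV 4.12 (cv2) and the standard library are available. Lean on these libraries where they do the work, as an engineer would, in place of code of your own. Each camera call takes 0.05 s, during which the arm holds its last target.

TASK

Push the drive unit along its rail up to the end stop until the detent holds it, and only then swing its cover hood right open so that it stays open and draw the filter plate up out of its slot. Hold the plate upright and still over the middle of the light pad, with its lower edge about 10 cm above the pad, and finish while holding it there: do not put it down or let it go. Leave the drive home on its rail with the hood open, and everything else on the bench where it is.

Things in the scene. Friction and masses are not known exactly. Their poses are not given: they have to be found in the camera images.
- rail_home (a point): Aluminium T-section service rail, fixed to the bench, 20 mm high, running face 40 mm wide, 217 mm long. This point lies on the running face where drive_base is when the drive is fully home. y runs along the rail towards the end stop, x across it, away from the robot, z up. A sprung bump (detent) 4 mm high rises from the face 35 mm along +y; 6 to 12 N of push carries the drive over it.
- drive_base (a point): Grey metal box-shaped drive unit, 130 mm (x) by 110 mm (y) by 85 mm high, about 0.7 kg; this point is the centre of its underside, on the rail's running face, 20 mm above the bench. It cannot be lifted off the rail, only slid along its y. At the start it stands 45 to 85 mm short of home, on the -y side. When home, a notch drops over the detent, with about 1.5 mm of play each way.
- drive_push (a point): The place to push: the middle of the drive's flat -y side wall, 67 mm above its underside. The wall is 110 mm wide and nothing sticks out of it; the hood above is set in by 7 mm.
- hood (a joint): Angle of the black cover hood on top of the drive: 0 shut, 1.85 rad fully open. It is hinged along the drive's rear (+x) edge, so its front edge goes up and over to the rear. It swings freely, weighs 0.12 kg, falls shut when let go below about 1.2 rad and falls open by itself beyond 1.3 rad.
- hood_tab (a point): Grip point of the hood's finger tab: a flat black tab 12 mm wide (y), 16 mm high, sticking out 40 mm level from the middle of the hood's front face when shut. This point is the centre of its cross-section, 28 mm out from the face and 12 mm from the tab's free end. Axes turn with the hood; at hood angle 0 they are the drive's axes.
- hood_hinge (a point): Point on the hood's hinge axis, half-way along it: 60 mm behind the drive's centre and 85 mm above its underside. Its y axis is the hinge axis. The hood is 125 mm long from here to its front face, 96 mm wide and 41 mm high; the shut tab's grip point is 153 mm ahead of and 15 mm above this point.
- filter_mid (a point): Filter plate, hidden under the hood at the start: aluminium, 60 mm wide (x), 10 mm thick (y), 90 mm tall, 60 g, standing in a slot in the middle of the drive's top deck. The lower 56 mm is the filter frame, in the slot; above it a pull tab 30 mm wide, 10 mm thick, 34 mm tall stands out of the deck. This point is the plate's centre, 45 mm above its lower edge; z points to the tab.
- filter_grip (a point): Centre of the grip on the filter plate's pull tab: 80 mm above the plate's lower edge, 10 mm below its top, 24 mm above the drive's deck while seated. The tab is 10 mm thick along y. The slot is 2 mm wider than the plate on every side; drawing the plate straight up by 60 mm frees it.
- pad_mid (a point): Middle of the lit top of the light pad, a flat square grey pad with a plain white panel, 140 x 140 mm and 13 mm thick, lying on the bench left or right of the rail (it trades places with the parts tray); z up.
- parts_tray: Grey open tray 140 x 140 x 30 mm with four compartments of small parts; origin at the centre of its underside. Not needed.
- heatsink: bare metal heat sink, 70 x 90 x 38 mm, seven fins; origin at the centre of its underside. Not needed.
- capacitor: black can, 35 mm diameter, 50 mm tall, standing; origin at the centre of its underside. Not needed.
- multimeter: flat black hand meter with a grey dial, 75 x 140 x 39 mm, lying on its back; origin at the centre of its underside. Not needed.
- fan: square cooling fan, 60 x 60 x 21 mm, lying flat; origin at the centre of its underside. Not needed.
- terminal_block: grey terminal block, 35 x 80 x 23 mm; origin at the centre of its underside. Not needed.
- screwdriver: screwdriver with a black handle, lying; origin at the middle of its length on its underside. Not needed.
- rail_stop (a point): Near face of the rail's end stop, an aluminium block 70 mm wide and 51 mm tall, 56.5 mm from rail_home along +y; the home drive stands 1.5 mm from it. Same axes as rail_home.
There are look-alikes about, which are no part of the job. Leave any brown or red look-alike of the part that bears drive_base alone.

How it is judged:
By the outcome, as a careful person would: the job done as asked, in the order asked, and still so for the second after the job is handed in, while the arm keeps its last pose, push and grip.
It also fails if it takes over 61 s, if anything falls off the work surface, if the arm or the gripper's body presses on something with over 40 N, if the wrist force passes 120 N, or if a joint passes its speed limit or range.

## Working session

There is one attempt and no reset: what is moved stays moved. The work goes in short steps, Python scripts to look and compute and a tool call to move; the robot and the scene stay as the last step left them, time stands still between calls to the robot, and variables do not carry over. Pictures are saved under pics/ and viewed, and the job is handed in when it is done.

Besides the shell and the picture viewer there is one more tool, called after "Emit:" by a JSON object that holds its "api" and its "payload", one argument or row to a line. jog_arm: Moves the arm, as the interface text tells. Its arguments: {"type":"object","properties":{"increments":{"type":"array"},"fingers":{"type":"number"},"squeeze":{"type":"number"}},"required":["increments"]}

```bash
mkdir -p pics; ls; python3 - <<'E'
from plant import sense,camera,camera_model,r
import cv2
for n in("scene","top"):
    im=camera(n); cv2.imwrite(f"pics/{n}0.png",im[:,:,::-1]); m=camera_model(n); print(n,m)
s=sense(); print(s)
E
```

```text
pics
scene {'vertical_fov': 48.66154078722413, 'cx': 322.0807751243986, 'cy': 199.67026562115268, 'rvec': array([ 2.04210099,  0.68411912, -0.36058915]), 'tvec': array([-0.38226527, -0.05702636,  1.62685736])}
top {'vertical_fov': 43.64011787912739, 'cx': 319.9724013164273, 'cy': 196.26073008907167, 'rvec': array([ 2.01485783, -2.21448452,  0.22847241]), 'tvec': array([0.02827893, 0.49802197, 1.28941559])}
{'time': 0.1, 'qpos': array([-79.85928577,  36.05213163,   2.20084561,  86.99010952,
        -1.54853681,  57.08340385,  -1.14501544]), 'joint_velocities': array([-0.01846921, -0.21501169, -0.09359816, -0.16591089, -0.01377397,
       -0.01415106, -0.05192322]), 'tau': array([ 3.28524809e-03, -5.64537871e+01,  1.23103939e+00, -1.93975818e+01,
        1.14479326e-02,  5.42280628e-03,  3.67448919e-06]), 'position': array([0.15607743, 0.63041283, 0.23049812]), 'tcp_rot': array([[-9.70677905e-01,  2.40383488e-01, -4.28883669e-04],
       [ 2.40383869e-01,  9.70676551e-01, -1.62114580e-03],
       [ 2.66106377e-05, -1.67670713e-03, -9.99998594e-01]]), 'contact_force': array([ 0.39884699, -0.13247432,  0.14465138]), 'ft_torque': array([ 0.04550931, -0.03772531, -0.00963904]), 'width': 0.08516329387799147}
```

View pics/scene0.png

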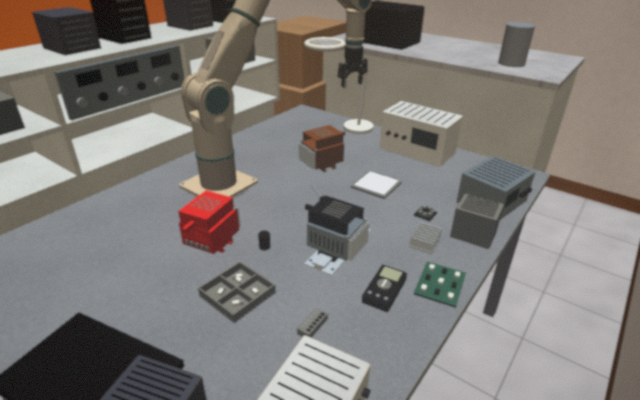

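View pics/top0.png

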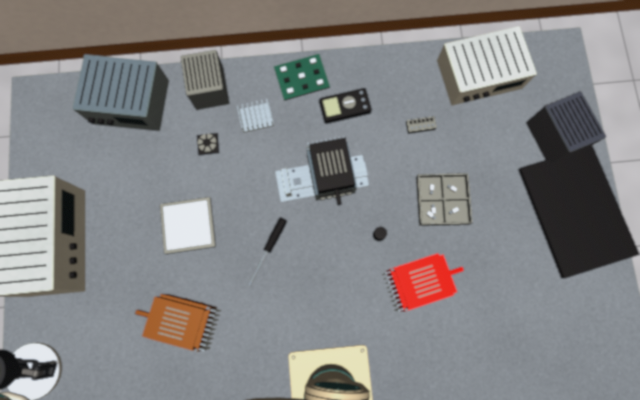

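```bash
cat > h.py <<'E'
import numpy as np,cv2
from plant import sense,camera,camera_model,r
def K(m):
    f=200/np.tan(np.radians(m["vertical_fov"])/2); return np.array([[f,0,m["cx"]],[0,f,m["cy"]],[0,0,1]])
def ray(n,uv):
    m=camera_model(n); R=cv2.Rodrigues(m["rvec"])[0]; c=-R.T@m["tvec"]
    return c,R.T@np.linalg.inv(K(m))@np.array([uv[0],uv[1],1.])
def onz(n,uv,z):
    c,d=ray(n,uv); return c+d*(z-c[2])/d[2]
def proj(n,p):
    m=camera_model(n); return cv2.projectPoints(np.atleast_2d(np.array(p,float)),m["rvec"],m["tvec"],K(m),None)[0][:,0]
E
python3 - <<'E'
import cv2
a=cv2.imread("pics/top0.png")[120:215,260:385]; cv2.imwrite("pics/t1.png",cv2.resize(a,None,fx=6,fy=6,interpolation=cv2.INTER_CUBIC))
a=cv2.imread("pics/scene0.png")[180:280,290:390]; cv2.imwrite("pics/s1.png",cv2.resize(a,None,fx=6,fy=6,interpolation=cv2.INTER_CUBIC))
E
```

```text
(no output)
```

View pics/t1.png

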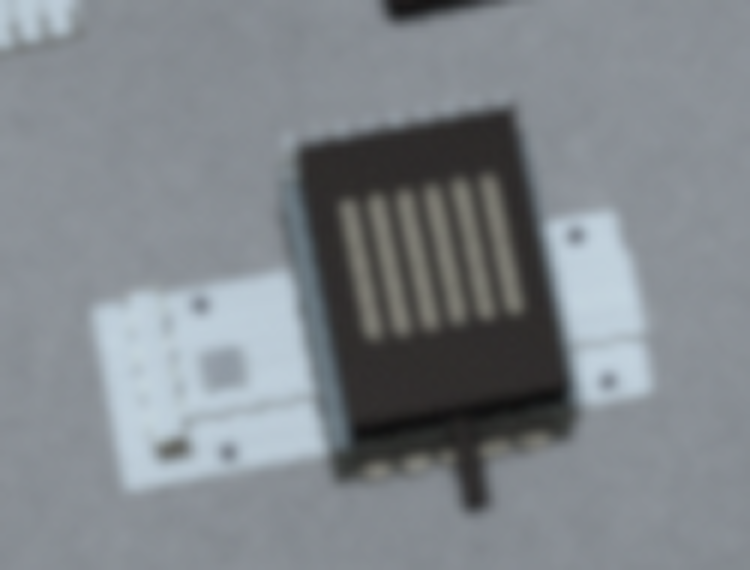

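View pics/s1.png

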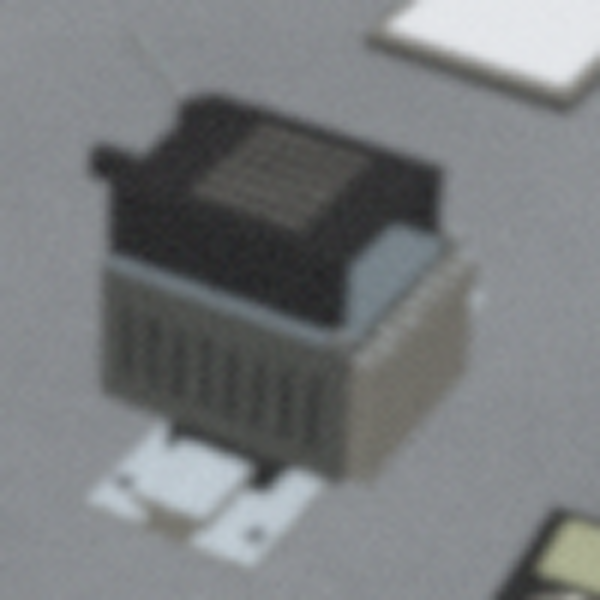

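```bash
python3 - <<'E'
from h import *
im=cv2.imread("pics/top0.png")
pt=lambda u,v:((u+.5)/6-.5+260,(v+.5)/6-.5+120)
for n,p,z in [("hFL+y rear",(300,148),.146),("rear-y",(513,108),.146),("front-y",(572,400),.146),("front+y",(355,438),.146),("tabend",(474,508),.12),("tab root",(465,440),.12),("detent",(222,368),.022),
 ("stop near top",(165,292),.051),("stop near bot",(190,430),.051),("stop far top",(130,295),.051),("deck +y front",(338,450),.105),("deck+yrear",(285,170),.105),("railend a",(617,210),.005),("railend b",(652,395),.005),("plate l",(92,305),.005),("plate l2",(125,490),.005)]:
    print(n,onz("top",pt(*p),z).round(4))
hsv=cv2.cvtColor(im,cv2.COLOR_BGR2HSV)
m=((hsv[:,:,2]>215)&(hsv[:,:,1]<30)).astype(np.uint8)
m[:, :150]=0; m[:,230:]=0
c=max(cv2.findContours(m,0,2)[0],key=cv2.contourArea); rr=cv2.minAreaRect(c); print(rr)
for q in cv2.boxPoints(rr): print(q,onz("top",q,.013).round(4))
print("pad",onz("top",rr[0],.013))
s=cv2.imread("pics/scene0.png"); h=cv2.cvtColor(s,cv2.COLOR_BGR2HSV); m=((h[:,:,2]>205)&(h[:,:,1]<30)).astype(np.uint8); m[:160]=0;m[210:]=0;m[:,:340]=0;m[:,420:]=0
c=max(cv2.findContours(m,0,2)[0],key=cv2.contourArea); rr=cv2.minAreaRect(c); print(rr,onz("scene",rr[0],.013))
E
```

```text
hFL+y rear [ 0.616  -0.0033  0.146 ]
rear-y [ 0.6252 -0.0952  0.146 ]
front-y [ 0.496  -0.1064  0.146 ]
front+y [ 0.4884 -0.0148  0.146 ]
tabend [ 0.4592 -0.0625  0.12  ]
tab root [ 0.4888 -0.0617  0.12  ]
detent [0.5538 0.0409 0.022 ]
stop near top [0.5844 0.0629 0.051 ]
stop near bot [0.5196 0.0569 0.051 ]
stop far top [0.5845 0.0788 0.051 ]
deck +y front [ 0.4927 -0.0077  0.105 ]
deck+yrear [0.6198 0.0038 0.105 ]
railend a [ 0.6167 -0.1505  0.005 ]
railend b [ 0.5262 -0.1568  0.005 ]
plate l [0.594  0.0994 0.005 ]
plate l2 [0.5044 0.0909 0.005 ]
((186.4000244140625, 224.7000274658203), (43.41215515136719, 44.528465270996094), 82.87498474121094)
[161.61542 205.9231 ] [0.5205 0.417  0.013 ]
[205.80002 200.40002] [0.5246 0.2952 0.013 ]
[211.18463 243.47696] [0.4041 0.2863 0.013 ]
[167.00003 249.00003] [0.4004 0.406  0.013 ]
pad [0.46187373 0.35114315 0.013     ]
((375.95001220703125, 182.15000915527344), (37.31487274169922, 16.76007080078125), 18.43494987487793) [0.46261471 0.3506809  0.013     ]
```

```bash
python3 - <<'E'
from h import *
print("lampbase",onz("scene",(358,126),.0),onz("top",(35,370),0.))
print("cams",ray("scene",(0,0))[0],ray("top",(0,0))[0], ray("scene",(325,43)))
print(proj("scene",[[.156,.631,.231],[.156,.631,.3]]),proj("top",[.156,.631,.231]))
# tab end triangulate
def tri(a,b):
    (c1,d1),(c2,d2)=ray("top",a),ray("scene",b)
    A=np.c_[d1,-d2]; t=np.linalg.lstsq(A,c2-c1,rcond=None)[0]
    p,q=c1+d1*t[0],c2+d2*t[1]; return (p+q)/2,np.linalg.norm(p-q)
pt=lambda u,v:((u+.5)/6-.5+260,(v+.5)/6-.5+120)
ps=lambda u,v:((u+.5)/6-.5+290,(v+.5)/6-.5+180)
print("tabend",tri(pt(474,502),ps(102,160)))
print("hood front -y top",tri(pt(572,400),ps(112,182)))
print("hood rear -y top",tri(pt(513,108),ps(348,262)))
print("hood rear+y top",tri(pt(300,148),ps(440,170)))
for n,p,z in [("tabend",(102,160),.12),("wall corner rear top",(350,345),.105),("wall corner front top",(105,258),.105),("wall corner rear bot",(350,480),.025),("front bot",(103,395),.025)]:
  print(n,onz("scene",ps(*p),z).round(4))
E
python3 - <<'E'
import cv2
a=cv2.imread("pics/scene0.png")[0:150,270:470]; cv2.imwrite("pics/s2.png",cv2.resize(a,None,fx=4,fy=4,interpolation=cv2.INTER_CUBIC))
E
```

```text
lampbase [0.10768581 0.7828605  0.        ] [0.11937963 0.76174475 0.        ]
cams [ 1.13803831 -0.90790516  0.82256953] [0.22521352 0.00638297 1.36405875] (array([ 1.13803831, -0.90790516,  0.82256953]), array([-0.6098663 ,  0.83641973, -0.23231153]))
[[351.22497438  88.44639102]
 [352.0312363   72.01205466]] [[ 36.50205501 360.85811317]]
tabend (array([ 0.4627896 , -0.06201709,  0.11906133]), np.float64(0.0023374676555739833))
hood front -y top (array([ 0.49938915, -0.10436207,  0.14287188]), np.float64(0.007007110016584789))
hood rear -y top (array([ 0.62621587, -0.09415184,  0.14676929]), np.float64(0.0031991754865475))
hood rear+y top (array([ 0.61737781, -0.00270854,  0.14448617]), np.float64(0.0021300072620972456))
tabend [ 0.4644 -0.0622  0.12  ]
wall corner rear top [ 0.6323 -0.0955  0.105 ]
wall corner front top [ 0.5035 -0.1095  0.105 ]
wall corner rear bot [ 0.6339 -0.0915  0.025 ]
front bot [ 0.5033 -0.1115  0.025 ]
```

View pics/s2.png

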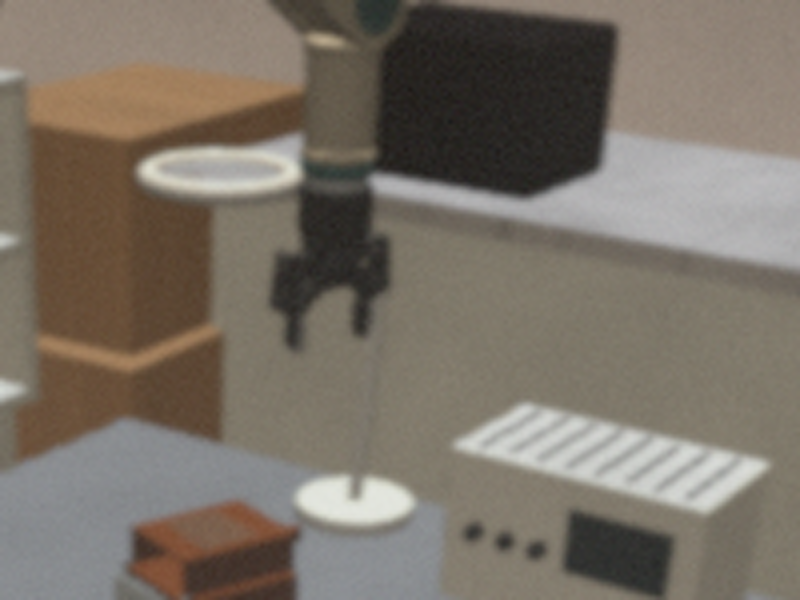

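```bash
cat >> h.py <<'E'
from scipy.spatial.transform import Rotation as Ro
YAW=np.radians(5.2)
ex=np.array([np.cos(YAW),np.sin(YAW),0]); ey=np.array([-np.sin(YAW),np.cos(YAW),0]); ez=np.array([0,0,1.])
R0=np.c_[-ex,ey,-ez]
def tgt(p,R=R0):
    s=sense(); Rc=s["tcp_rot"]
    print("t",round(s["time"],2),"pos",s["position"].round(4),"F",s["contact_force"].round(1),"w",round(s["width"],4))
    print("shift cur axes",(Rc.T@(np.array(p)-s["position"])/.05).round(2),"new axes",(R.T@(np.array(p)-s["position"])/.05).round(2),"turn",(Ro.from_matrix(Rc.T@R).as_rotvec(degrees=True)/5).round(2),"q",s["qpos"].round(0))
Rpush=Ro.from_rotvec(ex*np.radians(20)).as_matrix()@R0
home=np.array([.558,.005,.02])
E
python3 - <<'E'
from h import *
d=np.array([.564,-.053,0])
tgt(d-.12*ey+ez*.25,R0)
E
```

```text
t 0.1 pos [0.1561 0.6304 0.2305] F [ 0.4 -0.1  0.1] w 0.0852
shift cur axes [-11.99 -13.57  -0.37] new axes [ -6.89 -16.75  -0.39] turn [-0.02 -0.   -3.82] q [-80.  36.   2.  87.  -2.  57.  -1.]
```

Emit:
{"api": "jog_arm", "payload": {
  "increments": [
    [-0.6, -0.3, 0, 0, 0, 0],
    [-0.7, -0.6, 0, 0, 0, -0.8],
    [-0.7, -0.7, 0, 0, 0, -0.8],
    [-0.7, -0.7, 0, 0, 0, -0.8],
    [-0.6, -0.8, 0, 0, 0, -0.8],
    [-0.5, -0.9, 0, 0, 0, -0.6],
    [-0.4, -1, 0, 0, 0, 0],
    [-0.4, -1, 0, 0, 0, 0],
    [-0.4, -1, 0, 0, 0, 0],
    [-0.4, -1, 0, 0, 0, 0]
  ],
  "fingers": 1,
  "squeeze": 20
}}

```text
time: 1.35
position: [0.4214, 0.2139, 0.2312]
tcp_rot: [[-0.996, -0.089, -0.0], [-0.089, 0.996, -0.0], [0.0, -0.0, -1.0]]
contact_force: [0.4, 0.3, -0.2]
width: 0.0003
```

```bash
python3 - <<'E'
from h import *
d=np.array([.564,-.053,0])
tgt(d-.12*ey+ez*.25,R0)
E
```

```text
t 1.35 pos [0.4214 0.2139 0.2312] F [ 0.4  0.3 -0.2] w 0.0003
shift cur axes [-2.37 -7.97 -0.38] new axes [-2.36 -7.97 -0.38] turn [-0.   -0.   -0.02] q [-29.  22.  -2. 114.   1.  44.  64.]
```

Emit:
{"api": "jog_arm", "payload": {
  "increments": [
    [-0.3, -0.9, 0, 0, 0, 0],
    [-0.3, -0.9, 0, 0, 0, 0],
    [-0.3, -0.9, 0, 0, 0, 0],
    [-0.3, -0.9, -0.1, 0, 0, 0],
    [-0.3, -0.9, -0.1, 0, 0, 0],
    [-0.3, -0.9, -0.1, 0, 0, 0],
    [-0.3, -0.9, -0.1, 0, 0, 0],
    [-0.2, -0.9, 0, 0, 0, 0],
    [0, -0.7, 0, 0, 0, 0],
    [0, 0, 0, 0, 0, 0]
  ]
}}

```text
time: 2.6
position: [0.5696, -0.1719, 0.2506]
tcp_rot: [[-0.997, -0.083, -0.001], [-0.083, 0.997, -0.002], [0.001, -0.002, -1.0]]
contact_force: [-0.0, 0.5, -0.5]
width: 0.0003
```

```bash
python3 - <<'E'
from h import *
im=camera("top"); cv2.imwrite("pics/t3.png",im[:,:,::-1])
d=np.array([.564,-.053,0])
tgt(d-.1*ey+ez*.085,Rpush)
print(proj("top",sense()["position"]))
E
```

```text
t 2.65 pos [ 0.5698 -0.1691  0.2507] F [-0.6  1.2  0.1] w 0.0
shift cur axes [-0.1   0.32  3.31] new axes [-0.09 -0.83  3.22] turn [-4.   -0.   -0.06] q [ 13.  30.   2.  95.  -1.  55. 110.]
[[381.29712498 142.94406317]]
```

View pics/t3.png

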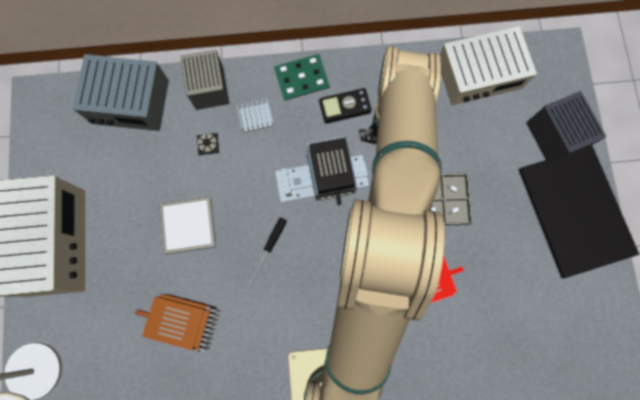

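Emit:
{"api": "jog_arm", "payload": {
  "increments": [
    [0, 0, 0.8, -1, 0, 0],
    [0, -0.1, 0.9, -1, 0, 0],
    [0, -0.2, 0.9, -1, 0, 0],
    [0, -0.2, 0.7, -1, 0, 0],
    [0, 0, 0, 0, 0, 0]
  ]
}}

```text
time: 3.28
position: [0.5679, -0.1716, 0.08]
tcp_rot: [[-0.996, -0.079, -0.036], [-0.086, 0.935, 0.343], [0.007, 0.345, -0.939]]
contact_force: [0.1, -0.0, 1.0]
width: -0.0001
```

```bash
python3 - <<'E'
from h import *
d=np.array([.564,-.053,0])
tgt(d-.065*ey+ez*.085,Rpush)
im=camera("scene"); cv2.imwrite("pics/s3.png",cv2.resize(im[180:280,290:390,::-1],None,fx=6,fy=6))
E
```

```text
t 3.27 pos [ 0.5679 -0.1716  0.08  ] F [ 0.1 -0.   1. ] w -0.0001
shift cur axes [-0.13  1.04  0.27] new axes [-0.14  1.04  0.27] turn [ 0.04 -0.06 -0.07] q [ 30.  48.  -9.  94. -14.  49. 128.]
```

View pics/s3.png

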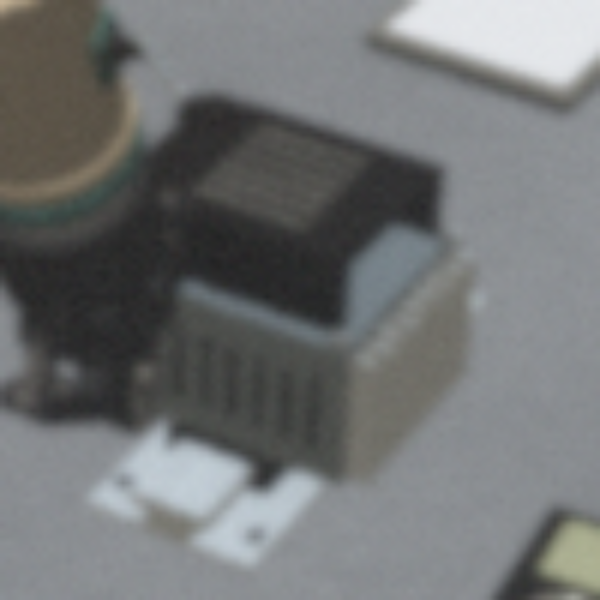

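Emit:
{"api": "jog_arm", "payload": {
  "increments": [
    [0, 0.3, 0, 0, 0, 0],
    [0, 0.28, 0.1, 0, 0, 0],
    [0, 0.19, 0.07, 0, 0, 0],
    [0, 0.19, 0.07, 0, 0, 0]
  ]
}}

```text
time: 3.82
position: [0.5666, -0.121, 0.0895]
tcp_rot: [[-0.996, -0.085, -0.03], [-0.09, 0.936, 0.34], [-0.001, 0.341, -0.94]]
contact_force: [0.3, 0.3, 0.9]
width: -0.0002
```

Emit:
{"api": "jog_arm", "payload": {
  "increments": [
    [0, 0.1, 0.04, 0, 0, 0],
    [0, 0.1, 0.04, 0, 0, 0],
    [0, 0.1, 0.04, 0, 0, 0],
    [0, 0.1, 0.04, 0, 0, 0]
  ]
}}

```text
time: 4.32
position: [0.5657, -0.1042, 0.0884]
tcp_rot: [[-0.996, -0.081, -0.027], [-0.085, 0.938, 0.337], [-0.002, 0.338, -0.941]]
contact_force: [0.5, -6.3, 4.6]
width: -0.0003
```

Emit:
{"api": "jog_arm", "payload": {
  "increments": [
    [0, 0.12, 0.04, 0, 0, 0],
    [0, 0.12, 0.04, 0, 0, 0],
    [0, 0.12, 0.04, 0, 0, 0],
    [0, 0.12, 0.04, 0, 0, 0],
    [0, 0.12, 0.04, 0, 0, 0]
  ]
}}

```text
time: 4.95
position: [0.5616, -0.0704, 0.0885]
tcp_rot: [[-0.996, -0.082, -0.03], [-0.087, 0.937, 0.339], [0.0, 0.341, -0.94]]
contact_force: [0.6, -2.7, -2.0]
width: 0.0
```

```bash
python3 - <<'E'
from h import *
im=camera("scene"); cv2.imwrite("pics/s4.png",cv2.resize(im[180:280,290:390,::-1],None,fx=6,fy=6))
im=camera("top"); cv2.imwrite("pics/t4.png",cv2.resize(im[120:215,260:385,::-1],None,fx=6,fy=6))
E
```

```text
(no output)
```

View pics/s4.png

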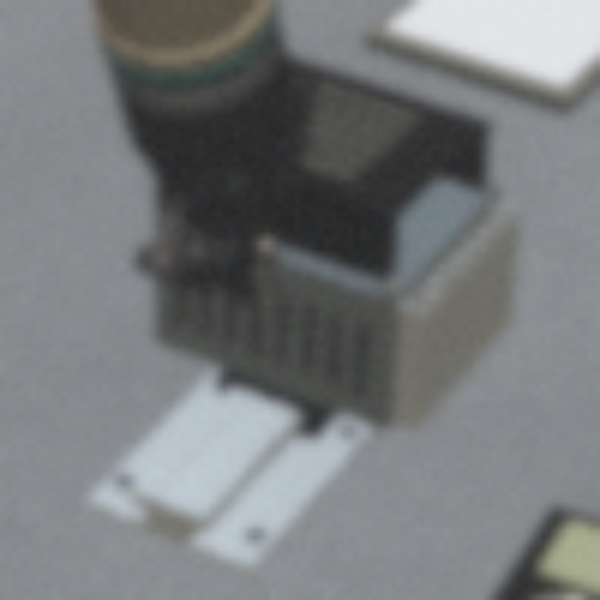

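View pics/t4.png

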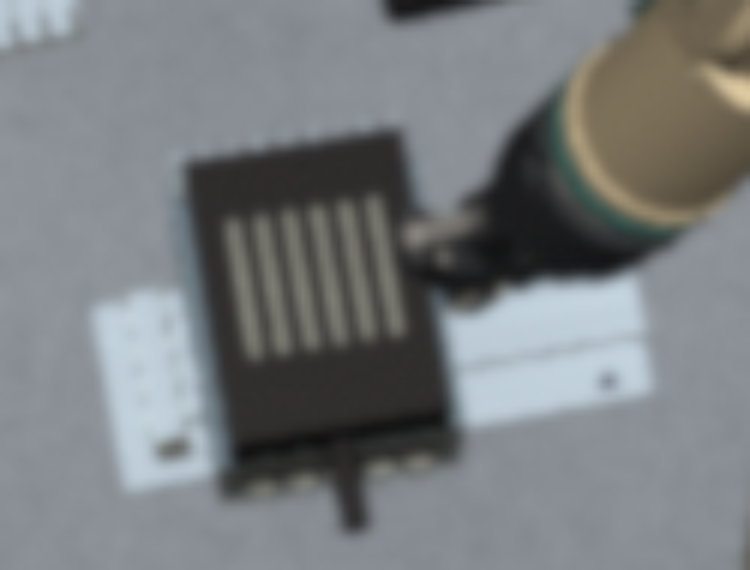

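Emit:
{"api": "jog_arm", "payload": {
  "increments": [
    [0, 0.08, 0.03, 0, 0, 0],
    [0, 0.06, 0.02, 0, 0, 0]
  ]
}}

```text
time: 5.3
position: [0.5608, -0.061, 0.0889]
tcp_rot: [[-0.996, -0.084, -0.031], [-0.089, 0.936, 0.342], [0.001, 0.343, -0.939]]
contact_force: [0.2, -0.1, -0.4]
width: 0.0001
```

Emit:
{"api": "jog_arm", "payload": {
  "increments": [
    [0, 0.06, 0.02, 0, 0, 0],
    [0, 0.06, 0.02, 0, 0, 0]
  ]
}}

```text
time: 5.55
position: [0.5611, -0.0571, 0.089]
tcp_rot: [[-0.996, -0.083, -0.029], [-0.087, 0.937, 0.339], [-0.001, 0.34, -0.941]]
contact_force: [2.3, -9.1, 1.2]
width: -0.0001
```

Emit:
{"api": "jog_arm", "payload": {
  "increments": [
    [0, 0.06, 0.02, 0, 0, 0],
    [0, 0, 0, 0, 0, 0]
  ]
}}

```text
time: 5.8
position: [0.5618, -0.057, 0.0891]
tcp_rot: [[-0.996, -0.081, -0.025], [-0.085, 0.938, 0.335], [-0.003, 0.336, -0.942]]
contact_force: [2.0, -9.6, 0.4]
width: -0.0
```

Emit:
{"api": "jog_arm", "payload": {
  "increments": [
    [0, 0.06, 0.02, 0, 0, 0],
    [0, 0, 0, 0, 0, 0]
  ]
}}

```text
time: 6.05
position: [0.5619, -0.0568, 0.0891]
tcp_rot: [[-0.997, -0.08, -0.024], [-0.083, 0.94, 0.332], [-0.004, 0.332, -0.943]]
contact_force: [0.7, -15.3, 2.0]
width: 0.0
```

```bash
python3 - <<'E'
from h import *
im=camera("scene"); cv2.imwrite("pics/s5.png",cv2.resize(im[180:280,290:390,::-1],None,fx=6,fy=6))
im=camera("top"); cv2.imwrite("pics/t5.png",cv2.resize(im[120:215,260:385,::-1],None,fx=6,fy=6))
E
```

```text
(no output)
```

View pics/t5.png

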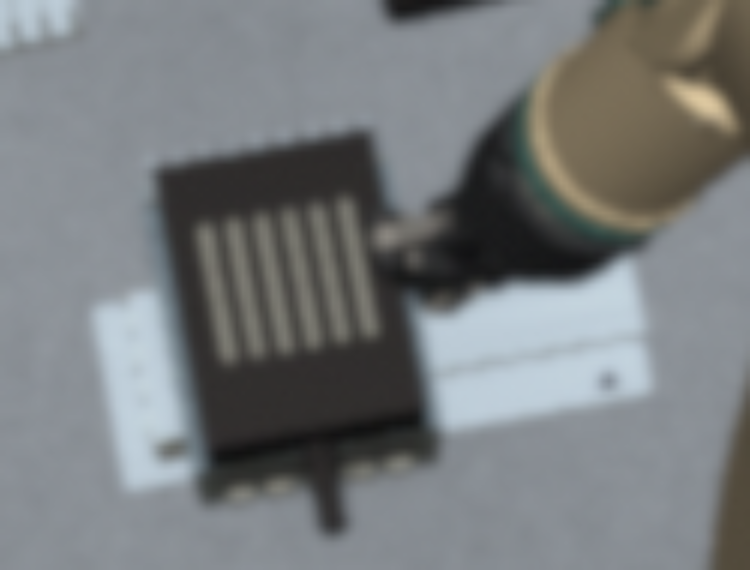

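Emit:
{"api": "jog_arm", "payload": {
  "increments": [
    [0, 0.07, 0.02, 0, 0, 0],
    [0, 0.04, 0.01, 0, 0, 0],
    [0, 0, 0, 0, 0, 0]
  ]
}}

```text
time: 6.52
position: [0.562, -0.0565, 0.0896]
tcp_rot: [[-0.997, -0.077, -0.021], [-0.08, 0.942, 0.326], [-0.006, 0.326, -0.945]]
contact_force: [-0.7, -24.6, 7.1]
width: 0.0004
```

```bash
python3 - <<'E'
from h import *
pt=lambda u,v:((u+.5)/6-.5+260,(v+.5)/6-.5+120)
P=[onz("top",pt(*p),.146) for p in [(157,172),(370,133),(425,415),(208,455)]]
for p in P: print(p.round(4))
Q=[onz("top",pt(*p),.146) for p in [(300,148),(513,108),(572,400),(355,438)]]
d=np.mean(P,0)-np.mean(Q,0); print(np.mean(P,0),d, d@ey,d@ex)
print("tab end",onz("top",pt(333,533),.12))
E
```

```text
[0.6111 0.0579 0.146 ]
[ 0.6198 -0.0336  0.146 ]
[ 0.4954 -0.0447  0.146 ]
[0.487  0.0467 0.146 ]
[0.55334624 0.00657817 0.146     ] [-0.00305943  0.06150741  0.        ] 0.06153155415283846 0.0025277389339653854
tab end [ 0.45408139 -0.00216348  0.12      ]
```

Emit:
{"api": "jog_arm", "payload": {
  "increments": [
    [0, -0.3, -0.1, 0, 0, 0],
    [0, -0.6, -0.2, 0, 0, 0],
    [0, -0.5, -0.5, 0.3, 0, 0],
    [0, -0.3, -0.8, 0.8, 0, 0],
    [0, 0, -0.9, 0.9, 0, 0],
    [0, 0, -0.9, 1, 0, 0],
    [0.4, 0, -0.6, 1, 0, 0],
    [0.5, 0, 0, 0, 0, 0],
    [0, 0, 0, 0, 0, 0]
  ]
}}

```text
time: 7.65
position: [0.5244, -0.1738, 0.2546]
tcp_rot: [[-0.996, -0.09, -0.002], [-0.09, 0.996, 0.002], [0.001, 0.002, -1.0]]
contact_force: [0.8, 0.9, -0.6]
width: 0.0002
```

```bash
python3 - <<'E'
from h import *
im=camera("scene"); cv2.imwrite("pics/s6.png",cv2.resize(im[170:270,290:390,::-1],None,fx=6,fy=6))
tgt([.468,-.001,.2])
E
```

```text
t 7.7 pos [ 0.5257 -0.174   0.2544] F [-0.7 -0.3  0.8] w 0.0002
shift cur axes [0.84 3.55 1.09] new axes [0.84 3.55 1.09] turn [ 0.02 -0.   -0.01] q [ 14.  27.   2. 101.  -1.  53. 112.]
```

View pics/s6.png

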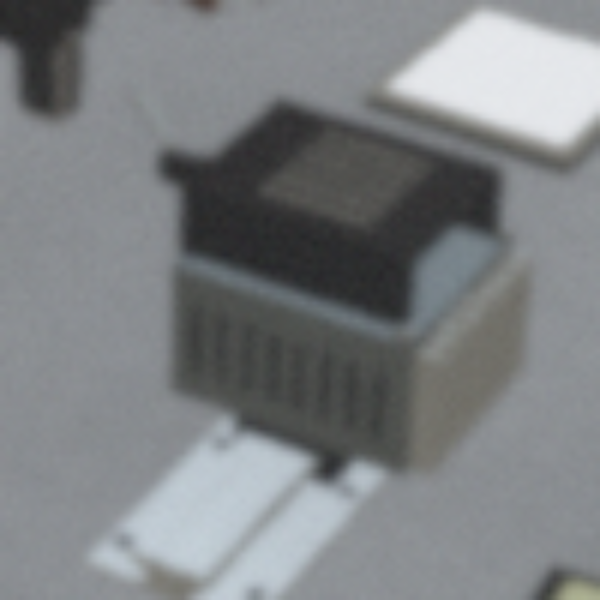

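```bash
python3 - <<'E'
from h import *
pt=lambda u,v:((u+.5)/6-.5+260,(v+.5)/6-.5+120)
ps=lambda u,v:((u+.5)/6-.5+290,(v+.5)/6-.5+170)
def tri(a,b):
    (c1,d1),(c2,d2)=ray("top",a),ray("scene",b)
    t=np.linalg.lstsq(np.c_[d1,-d2],c2-c1,rcond=None)[0]
    p,q=c1+d1*t[0],c2+d2*t[1]; return (p+q)/2,np.linalg.norm(p-q)
e=tri(pt(333,527),ps(168,163)); print(e, e[0]+.012*ex)
print(tri(pt(370,133),ps(412,252)),tri(pt(157,172),ps(500,172)))
E
```

```text
(array([ 0.45745746, -0.00168804,  0.12008746]), np.float64(0.0021659934426316754)) [ 0.46940807 -0.00060045  0.12008746]
(array([ 0.62015318, -0.03252766,  0.14890044]), np.float64(0.0030519264784438895)) (array([0.61274723, 0.05876556, 0.14425909]), np.float64(0.0025003310321417825))
```

Emit:
{"api": "jog_arm", "payload": {
  "increments": [
    [0.2, 0.7, 0, 0, 0, 0],
    [0.3, 0.9, 0, 0, 0, 0],
    [0.3, 0.9, 0, 0, 0, 0],
    [0, 0.7, 0, 0, 0, 0],
    [0, 0.3, 0.4, 0, 0, 0],
    [0, 0, 0.4, 0, 0, 0],
    [0, 0, 0.2, 0, 0, 0],
    [0, 0, 0, 0, 0, 0]
  ],
  "fingers": 0
}}

```text
time: 8.7
position: [0.4705, -0.0045, 0.2036]
tcp_rot: [[-0.996, -0.088, -0.002], [-0.088, 0.996, 0.0], [0.002, 0.0, -1.0]]
contact_force: [0.5, -0.3, 1.2]
width: 0.0427
```

```bash
python3 - <<'E'
from h import *
im=camera("scene"); cv2.imwrite("pics/s7.png",cv2.resize(im[130:270,270:410,::-1],None,fx=4,fy=4))
im=camera("top"); cv2.imwrite("pics/t7.png",cv2.resize(im[120:245,240:385,::-1],None,fx=4,fy=4))
tgt([.468,-.001,.101])
E
```

```text
t 8.8 pos [ 0.4712 -0.0047  0.2046] F [ 0.1 -0.4  0.1] w 0.0422
shift cur axes [0.06 0.08 2.07] new axes [0.06 0.08 2.07] turn [ 0.    0.   -0.03] q [ -3.  24.   0. 116.  -0.  40.  92.]
```

View pics/s7.png

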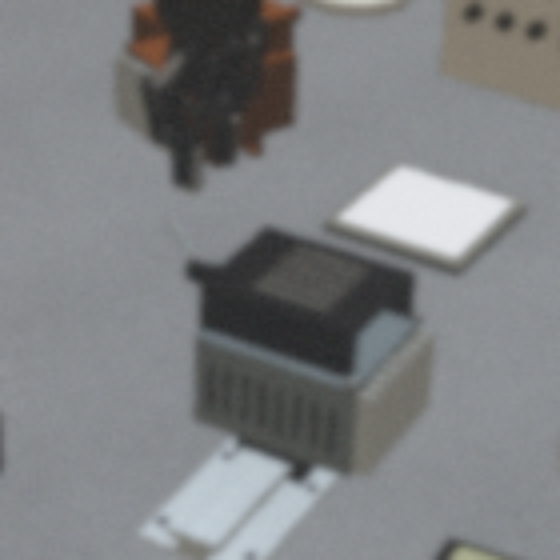

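View pics/t7.png

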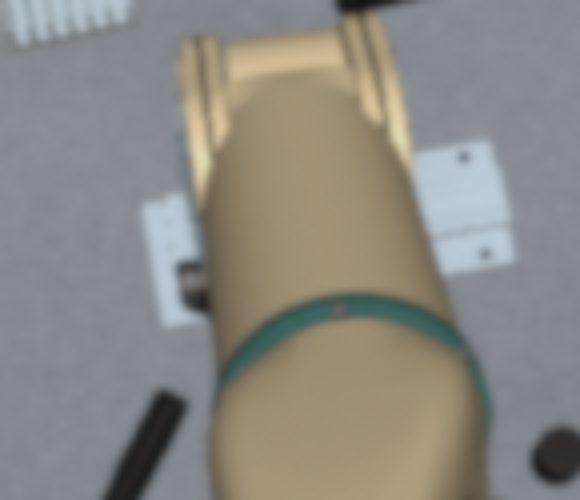

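Emit:
{"api": "jog_arm", "payload": {
  "increments": [
    [0, 0.08, 0.5, 0, 0, 0],
    [0, 0, 0.7, 0, 0, 0],
    [0, 0, 0.6, 0, 0, 0],
    [0, 0, 0.27, 0, 0, 0],
    [0, 0, 0, 0, 0, 0]
  ]
}}

```text
time: 9.43
position: [0.4703, -0.0007, 0.1007]
tcp_rot: [[-0.996, -0.088, -0.001], [-0.088, 0.996, 0.0], [0.001, 0.0, -1.0]]
contact_force: [0.3, 0.1, 1.3]
width: 0.0424
```

```bash
python3 - <<'E'
from h import *
im=camera("scene"); cv2.imwrite("pics/s8.png",cv2.resize(im[130:270,270:410,::-1],None,fx=4,fy=4))
tgt([.469,-.001,.101])
E
```

```text
t 9.47 pos [ 0.4708 -0.0006  0.1014] F [ 0.1 -0.3 -0.3] w 0.0428
shift cur axes [ 0.04 -0.    0.01] new axes [ 0.04 -0.    0.01] turn [ 0.    0.01 -0.03] q [ -3.  34.   0. 122.  -0.  24.  92.]
```

View pics/s8.png

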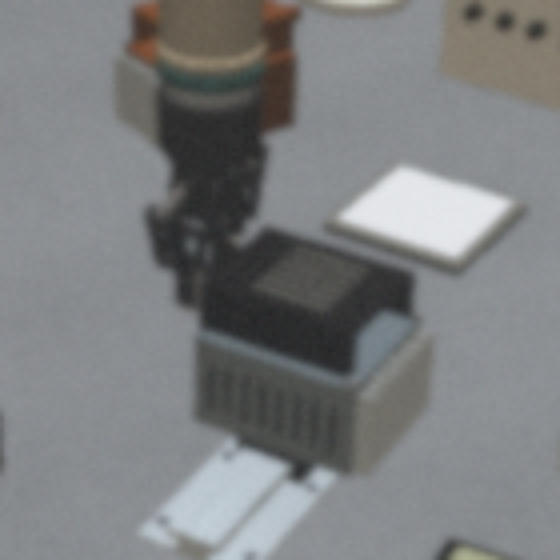

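Fingers straddle the tab at about (205,290). Close.

Emit:
{"api": "jog_arm", "payload": {
  "increments": [
    [0, 0, 0, 0, 0, 0],
    [0, 0, 0, 0, 0, 0],
    [0, 0, 0, 0, 0, 0],
    [0, 0, 0, 0, 0, 0]
  ],
  "fingers": 1,
  "squeeze": 20
}}

```text
time: 9.98
position: [0.4704, -0.0013, 0.1016]
tcp_rot: [[-0.996, -0.088, 0.001], [-0.088, 0.996, -0.001], [-0.001, -0.001, -1.0]]
contact_force: [-1.8, -1.9, 6.9]
width: 0.0114
```

```bash
python3 - <<'E'
import numpy as np
a0=np.degrees(np.arctan2(15,153));R=np.hypot(.153,.015)
th=np.radians(np.r_[0:100:7]+a0); p=np.c_[-R*np.cos(th),R*np.sin(th)]; d=-np.diff(p,axis=0)/.05
print(d.round(2).tolist()); print((p-p[0]).round(3).tolist())
E
```

```text
[[-0.06, -0.37], [-0.1, -0.36], [-0.15, -0.35], [-0.19, -0.32], [-0.23, -0.3], [-0.26, -0.27], [-0.29, -0.24], [-0.32, -0.2], [-0.34, -0.16], [-0.36, -0.12], [-0.37, -0.07], [-0.37, -0.03], [-0.37, 0.02], [-0.37, 0.07]]
[[0.0, 0.0], [0.003, 0.019], [0.008, 0.037], [0.016, 0.054], [0.025, 0.07], [0.036, 0.085], [0.049, 0.099], [0.064, 0.11], [0.08, 0.12], [0.097, 0.128], [0.115, 0.134], [0.133, 0.137], [0.152, 0.139], [0.171, 0.138], [0.189, 0.134]]
```

Emit:
{"api": "jog_arm", "payload": {
  "increments": [
    [-0.06, 0, -0.37, 0, 0, 0],
    [-0.1, 0, -0.36, 0, 0, 0],
    [-0.15, 0, -0.35, 0, 0, 0],
    [0, 0, 0, 0, 0, 0]
  ]
}}

```text
time: 10.48
position: [0.487, 0.0003, 0.1558]
tcp_rot: [[-0.996, -0.088, 0.003], [-0.088, 0.996, -0.0], [-0.003, -0.001, -1.0]]
contact_force: [1.4, -2.4, 1.1]
width: 0.0114
```

```bash
python3 - <<'E'
from h import *
im=camera("scene"); cv2.imwrite("pics/s9.png",cv2.resize(im[130:270,270:410,::-1],None,fx=4,fy=4))
tgt(np.array([.4704,-.0013,.1016])+.016*ex+.054*ez)
E
```

```text
t 10.53 pos [4.868e-01 2.000e-04 1.553e-01] F [ 1.2 -3.6  1.4] w 0.0112
shift cur axes [ 0.01 -0.   -0.01] new axes [ 0.01 -0.   -0.01] turn [-0.01  0.03 -0.03] q [ -4.  29.   0. 117.  -0.  33.  92.]
```

View pics/s9.png

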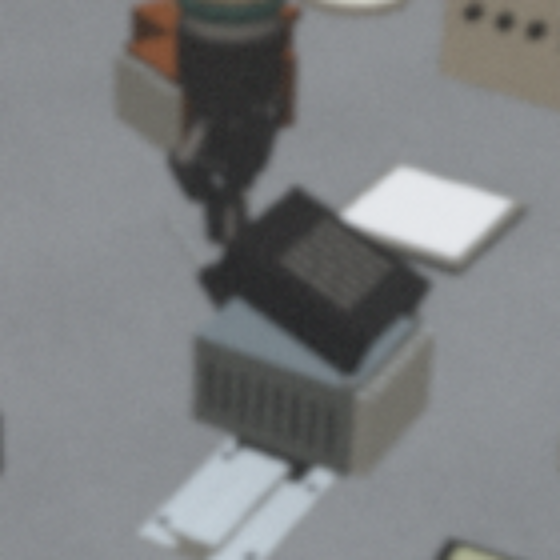

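Emit:
{"api": "jog_arm", "payload": {
  "increments": [
    [-0.19, 0, -0.32, 0, 0, 0],
    [-0.23, 0, -0.3, 0, 0, 0],
    [-0.26, 0, -0.27, 0, 0, 0],
    [-0.29, 0, -0.24, 0, 0, 0],
    [-0.32, 0, -0.2, 0, 0, 0],
    [-0.34, 0, -0.16, 0, 0, 0],
    [0, 0, 0, 0, 0, 0]
  ]
}}

```text
time: 11.4
position: [0.5669, 0.0079, 0.2281]
tcp_rot: [[-0.996, -0.089, -0.001], [-0.089, 0.996, -0.0], [0.001, -0.0, -1.0]]
contact_force: [1.2, -2.3, -1.9]
width: 0.0117
```

```bash
python3 - <<'E'
from h import *
im=camera("scene"); cv2.imwrite("pics/s10.png",cv2.resize(im[110:270,270:410,::-1],None,fx=4,fy=4))
tgt(np.array([.4704,-.0013,.1016])+.097*ex+.128*ez)
E
```

```text
t 11.45 pos [0.5667 0.0078 0.2283] F [ 1.8 -2.4 -2.5] w 0.0115
shift cur axes [-0.01 -0.01 -0.03] new axes [-0.01 -0.01 -0.03] turn [-0.   -0.   -0.02] q [ -4.  29.   1. 101.  -0.  50.  92.]
```

View pics/s10.png

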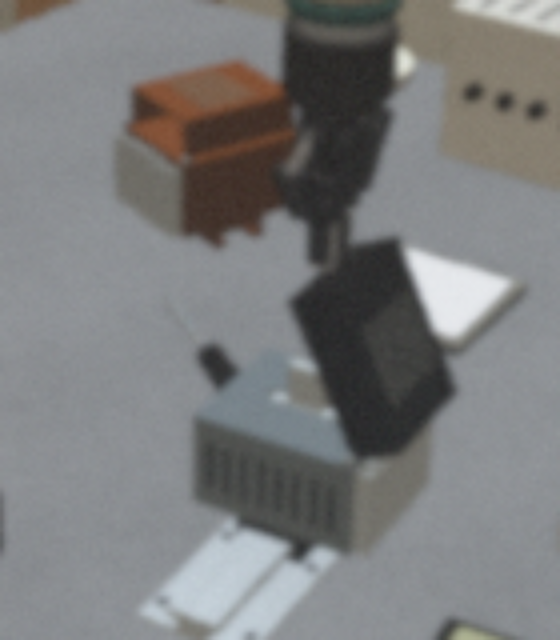

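Hood at ~63°, plate tab visible in the deck at (305,375). Continue to ~98°.

Emit:
{"api": "jog_arm", "payload": {
  "increments": [
    [-0.36, 0, -0.12, 0, 0, 0],
    [-0.37, 0, -0.07, 0, 0, 0],
    [-0.37, 0, -0.03, 0, 0, 0],
    [-0.37, 0, 0.02, 0, 0, 0],
    [-0.37, 0, 0.07, 0, 0, 0],
    [0, 0, 0, 0, 0, 0]
  ]
}}

```text
time: 12.2
position: [0.6567, 0.0162, 0.2336]
tcp_rot: [[-0.996, -0.089, -0.005], [-0.089, 0.996, -0.0], [0.005, 0.0, -1.0]]
contact_force: [-2.6, -0.9, -5.1]
width: 0.0115
```

```bash
python3 - <<'E'
from h import *
im=camera("scene"); cv2.imwrite("pics/s11.png",cv2.resize(im[110:270,270:410,::-1],None,fx=4,fy=4))
tgt(np.array([.4704,-.0013,.1016])+.189*ex+.134*ez)
E
```

```text
t 12.25 pos [0.6562 0.0161 0.234 ] F [-2.8 -1.1 -6.6] w 0.0115
shift cur axes [-0.05 -0.01 -0.03] new axes [-0.05 -0.01 -0.03] turn [ 0.   -0.06 -0.02] q [-4. 37.  1. 85. -1. 58. 92.]
```

View pics/s11.png

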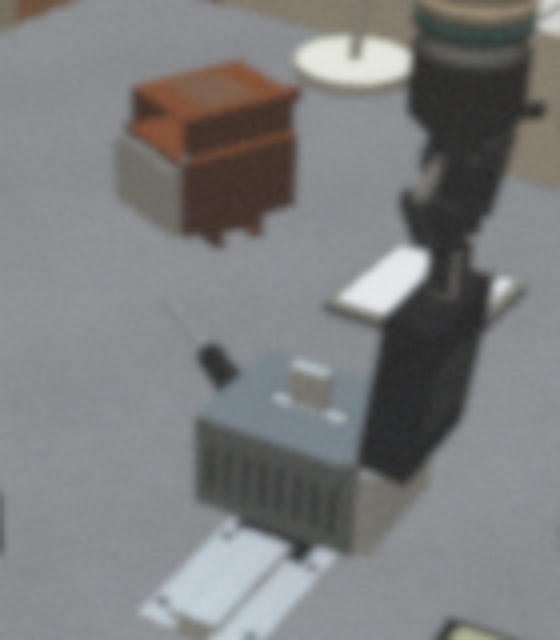

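Emit:
{"api": "jog_arm", "payload": {
  "increments": [
    [0, 0, 0, 0, 0, 0],
    [0, 0, 0, 0, 0, 0],
    [0, 0, 0, 0, 0, 0],
    [0.3, 0, -0.3, 0, 0, 0],
    [0.3, 0, -0.6, 0, 0, 0],
    [0.5, 0, -0.2, 0, 0, 0],
    [0.8, 0, 0, 0, 0, 0],
    [0.5, 0, 0, 0, 0, 0],
    [0, 0, 0, 0, 0, 0]
  ],
  "fingers": 0
}}

```text
time: 13.38
position: [0.5372, 0.0052, 0.2924]
tcp_rot: [[-0.996, -0.088, 0.001], [-0.088, 0.996, 0.0], [-0.001, -0.0, -1.0]]
contact_force: [-0.1, -0.6, 0.4]
width: 0.0428
```

```bash
python3 - <<'E'
from h import *
im=camera("scene"); cv2.imwrite("pics/s12f.png",im[:,:,::-1]); cv2.imwrite("pics/s12.png",cv2.resize(im[110:270,270:410,::-1],None,fx=4,fy=4))
im=camera("top"); cv2.imwrite("pics/t12.png",im[:,:,::-1]);
tgt(home+ez*.085+ez*.1)
E
```

```text
t 13.47 pos [0.5397 0.0056 0.292 ] F [0.8 0.6 0.5] w 0.0427
shift cur axes [-0.36 -0.05  1.74] new axes [-0.36 -0.05  1.74] turn [ 0.    0.03 -0.02] q [ -4.  23.   1. 100.  -0.  57.  92.]
```

View pics/s12.png

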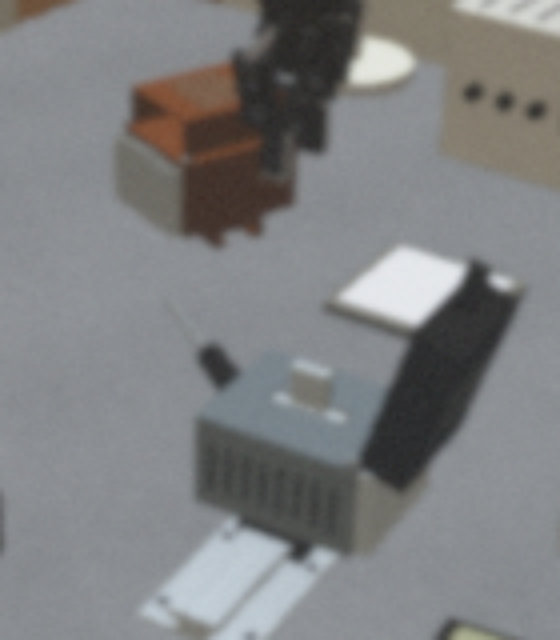

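View pics/t12.png

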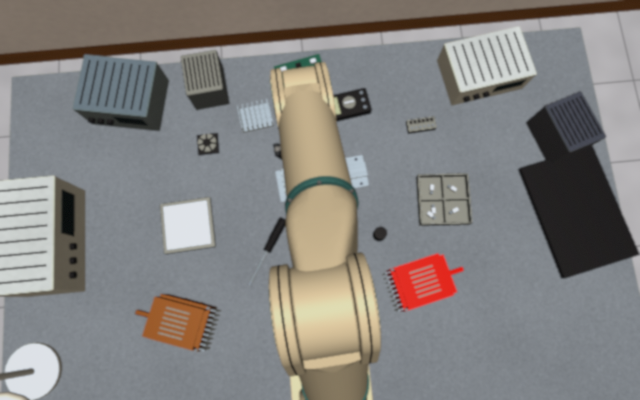

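```bash
python3 - <<'E'
from h import *
a=cv2.imread("pics/s12f.png")[190:225,330:365]; cv2.imwrite("pics/s12p.png",cv2.resize(a,None,fx=16,fy=16,interpolation=cv2.INTER_CUBIC))
E
```

```text
(no output)
```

View pics/s12p.png

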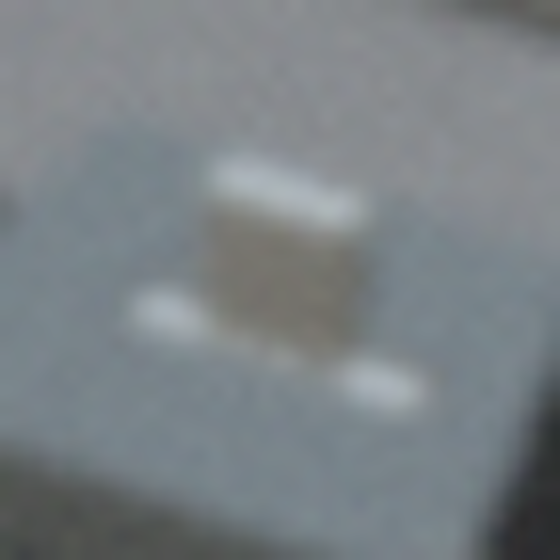

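```bash
python3 - <<'E'
from h import *
p=lambda u,v:((u+.5)/16-.5+330,(v+.5)/16-.5+190)
for u,v,z in [(287,192,.139),(172,315,.105),(385,388,.105),(133,312,.105),(428,395,.105),(212,345,.107),(350,340,.107)]: print(onz("scene",p(u,v),z).round(4))
tgt([.5605,.0075,.19])
E
```

```text
[0.5604 0.0068 0.139 ]
[0.5385 0.0041 0.105 ]
[0.5829 0.008  0.105 ]
[5.323e-01 5.000e-04 1.050e-01]
[0.5903 0.0108 0.105 ]
[ 0.5517 -0.0022  0.107 ]
[0.5707 0.0147 0.107 ]
t 13.47 pos [0.5397 0.0056 0.292 ] F [0.8 0.6 0.5] w 0.0427
shift cur axes [-0.41  0.    2.04] new axes [-0.42 -0.    2.04] turn [ 0.    0.03 -0.02] q [ -4.  23.   1. 100.  -0.  57.  92.]
```

Emit:
{"api": "jog_arm", "payload": {
  "increments": [
    [-0.2, 0, 0.2, 0, 0, 0],
    [-0.23, 0.03, 0.6, 0, 0, 0],
    [0, 0, 0.8, 0, 0, 0],
    [0, 0, 0.5, 0, 0, 0],
    [0, 0, 0, 0, 0, 0]
  ]
}}

```text
time: 14.1
position: [0.5596, 0.0091, 0.183]
tcp_rot: [[-0.996, -0.089, -0.005], [-0.089, 0.996, -0.0], [0.005, 0.0, -1.0]]
contact_force: [-0.2, -0.3, 0.6]
width: 0.0426
```

```bash
python3 - <<'E'
from h import *
im=camera("scene"); cv2.imwrite("pics/s13.png",cv2.resize(im[150:250,300:400,::-1],None,fx=6,fy=6,interpolation=cv2.INTER_CUBIC))
tgt([.561,.007,.112])
p=sense()["position"]
print((proj("scene",[p,[.561,.007,.139]])-[300,150])*6)
E
```

```text
t 14.15 pos [0.5606 0.0091 0.1847] F [ 0.  -0.2 -0.1] w 0.0425
shift cur axes [-0.01 -0.04  1.45] new axes [-0.   -0.04  1.45] turn [ 0.   -0.02 -0.02] q [ -4.  32.   0. 104.  -0.  44.  92.]
[[292.04012708 225.74188899]
 [285.99095355 309.4345568 ]]
```

View pics/s13.png

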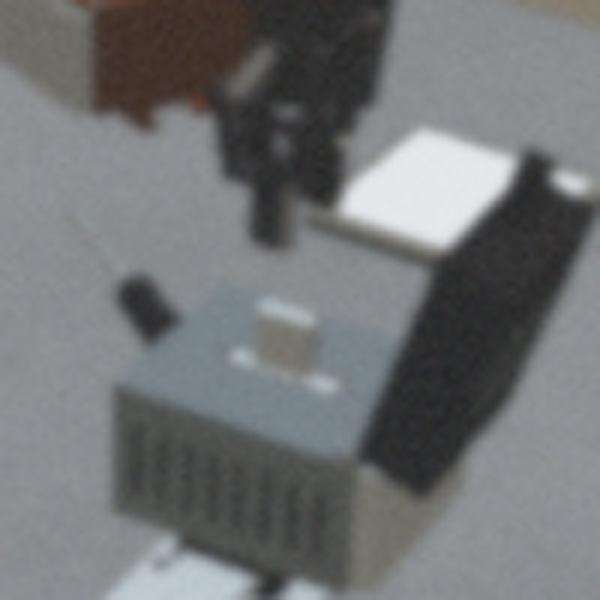

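Emit:
{"api": "jog_arm", "payload": {
  "increments": [
    [0, -0.04, 0.4, 0, 0, 0],
    [0, 0, 0.5, 0, 0, 0],
    [0, 0, 0.35, 0, 0, 0],
    [0, 0, 0.18, 0, 0, 0],
    [0, 0, 0, 0, 0, 0]
  ]
}}

```text
time: 14.78
position: [0.561, 0.007, 0.1146]
tcp_rot: [[-0.996, -0.089, 0.001], [-0.089, 0.996, 0.0], [-0.001, 0.0, -1.0]]
contact_force: [0.5, 0.7, -0.6]
width: 0.0425
```

```bash
python3 - <<'E'
from h import *
im=camera("scene"); cv2.imwrite("pics/s14.png",cv2.resize(im[150:250,300:400,::-1],None,fx=6,fy=6,interpolation=cv2.INTER_CUBIC))
tgt([.561,.007,.112])
E
```

```text
t 14.82 pos [0.5612 0.007  0.1151] F [-0.8 -0.2 -0.3] w 0.0426
shift cur axes [0.   0.   0.06] new axes [0.   0.   0.06] turn [-0.    0.02 -0.02] q [ -4.  38.   0. 107.  -0.  35.  92.]
```

View pics/s14.png

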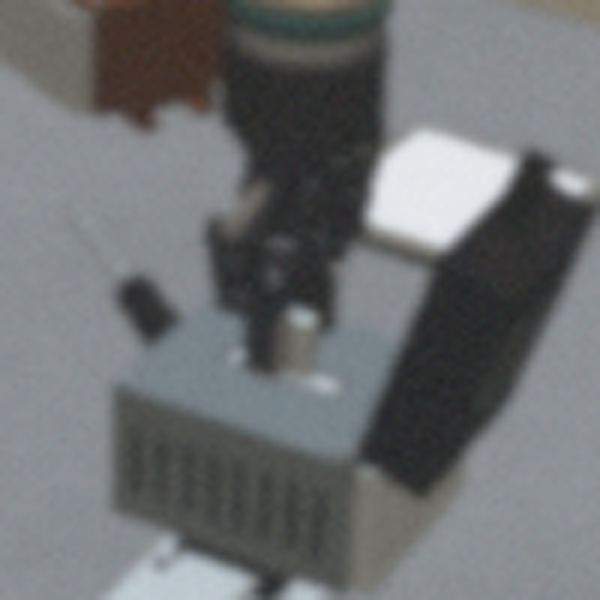

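Emit:
{"api": "jog_arm", "payload": {
  "increments": [
    [0, 0, 0.04, 0, 0, 0],
    [0, 0, 0, 0, 0, 0],
    [0, 0, 0, 0, 0, 0],
    [0, 0, 0, 0, 0, 0]
  ],
  "fingers": 1,
  "squeeze": 40
}}

```text
time: 15.32
position: [0.5609, 0.0069, 0.1129]
tcp_rot: [[-0.996, -0.089, 0.001], [-0.089, 0.996, 0.0], [-0.001, -0.0, -1.0]]
contact_force: [-1.1, -0.0, 4.5]
width: 0.0091
```

Emit:
{"api": "jog_arm", "payload": {
  "increments": [
    [0, 0, -0.2, 0, 0, 0],
    [0, 0, -0.3, 0, 0, 0],
    [0, 0, -0.3, 0, 0, 0],
    [0, 0, 0, 0, 0, 0]
  ]
}}

```text
time: 15.82
position: [0.5616, 0.007, 0.1541]
tcp_rot: [[-0.996, -0.089, 0.003], [-0.089, 0.996, 0.0], [-0.003, -0.0, -1.0]]
contact_force: [-0.1, 0.6, -0.8]
width: 0.0093
```

```bash
python3 - <<'E'
from h import *
im=camera("scene"); cv2.imwrite("pics/s15.png",cv2.resize(im[150:250,300:400,::-1],None,fx=6,fy=6,interpolation=cv2.INTER_CUBIC))
tgt([.561,.007,.25])
E
```

```text
t 15.88 pos [0.5609 0.007  0.1533] F [-0.1 -0.6  0. ] w 0.0087
shift cur axes [-0.01 -0.   -1.93] new axes [-0.   -0.   -1.93] turn [-0.    0.02 -0.02] q [ -4.  34.   0. 106.  -0.  40.  92.]
```

View pics/s15.png

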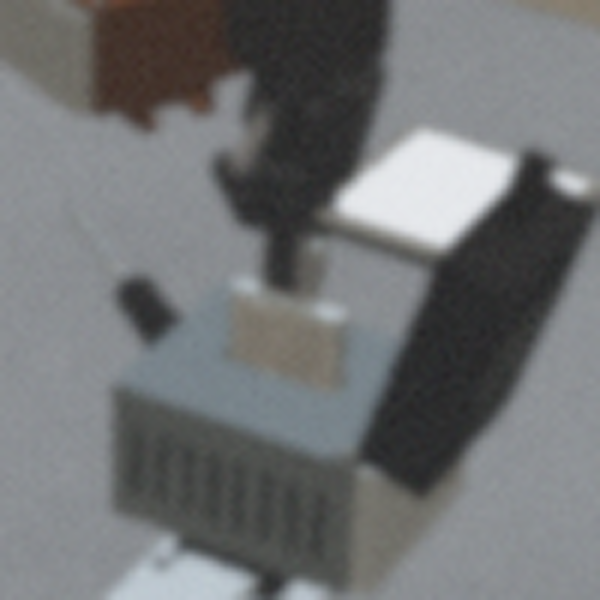

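Emit:
{"api": "jog_arm", "payload": {
  "increments": [
    [0, 0, -0.4, 0, 0, 0],
    [0, 0, -0.5, 0, 0, 0],
    [0, 0, -0.6, 0, 0, 0],
    [0, 0, -0.4, 0, 0, 0],
    [0, 0, 0, 0, 0, 0]
  ]
}}

```text
time: 16.5
position: [0.5611, 0.007, 0.2483]
tcp_rot: [[-0.996, -0.089, 0.002], [-0.089, 0.996, 0.0], [-0.002, -0.0, -1.0]]
contact_force: [0.9, 0.1, -0.7]
width: 0.0092
```

```bash
python3 - <<'E'
from h import *
im=camera("scene"); cv2.imwrite("pics/s16.png",cv2.resize(im[120:250,300:430,::-1],None,fx=4,fy=4,interpolation=cv2.INTER_CUBIC))
tgt([.462,.351,.25])
E
```

```text
t 16.55 pos [0.5603 0.007  0.2471] F [-1.  -0.8 -0.6] w 0.0093
shift cur axes [ 1.35  7.03 -0.06] new axes [ 1.33  7.03 -0.06] turn [ 0.   -0.   -0.02] q [ -4.  28.   1. 100.  -0.  52.  92.]
```

View pics/s16.png

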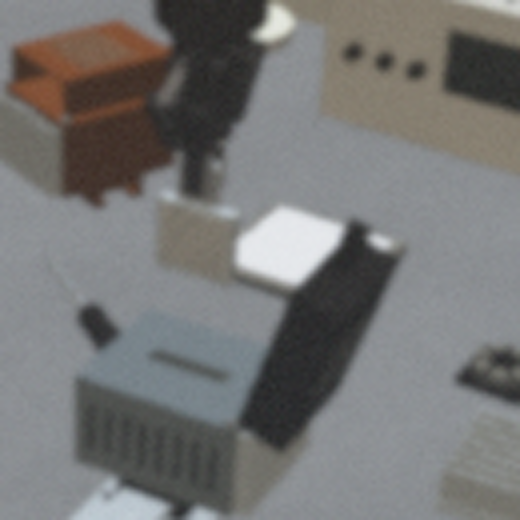

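Emit:
{"api": "jog_arm", "payload": {
  "increments": [
    [0.05, 0.3, 0, 0, 0, 0],
    [0.1, 0.6, 0, 0, 0, 0],
    [0.15, 0.7, 0, 0, 0, 0],
    [0.15, 0.8, 0, 0, 0, 0],
    [0.15, 0.8, 0, 0, 0, 0],
    [0.15, 0.8, 0, 0, 0, 0],
    [0.15, 0.8, 0, 0, 0, 0],
    [0.15, 0.7, 0, 0, 0, 0],
    [0.15, 0.6, 0.1, 0, 0, 0],
    [0.1, 0.5, 0.3, 0, 0, 0]
  ]
}}

```text
time: 17.8
position: [0.4645, 0.3324, 0.2265]
tcp_rot: [[-0.996, -0.091, -0.001], [-0.091, 0.996, 0.001], [0.001, 0.001, -1.0]]
contact_force: [0.4, 0.2, -0.6]
width: 0.0094
```

Emit:
{"api": "jog_arm", "payload": {
  "increments": [
    [0.05, 0.3, 0.3, 0, 0, 0],
    [0, 0.13, 0.3, 0, 0, 0],
    [0, 0, 0.2, 0, 0, 0],
    [0, 0, 0.1, 0, 0, 0],
    [0, 0, 0, 0, 0, 0],
    [0, 0, 0, 0, 0, 0]
  ]
}}

```text
time: 18.55
position: [0.4626, 0.3508, 0.1829]
tcp_rot: [[-0.996, -0.088, 0.001], [-0.088, 0.996, 0.001], [-0.001, 0.0, -1.0]]
contact_force: [-0.8, 0.4, 1.0]
width: 0.0093
```

```bash
python3 - <<'E'
from h import *
im=camera("scene"); cv2.imwrite("pics/s17.png",im[:,:,::-1]); cv2.imwrite("pics/s17z.png",cv2.resize(im[100:220,310:450,::-1],None,fx=5,fy=5,interpolation=cv2.INTER_CUBIC))
im=camera("top"); cv2.imwrite("pics/t17.png",im[:,:,::-1])
tgt([.462,.351,.177])
E
```

```text
t 18.65 pos [0.4624 0.3511 0.1829] F [-0.   0.   0.1] w 0.009
shift cur axes [ 0.01 -0.    0.12] new axes [ 0.01 -0.    0.12] turn [ 0.01  0.01 -0.03] q [-39.  34.  -1. 101.   1.  45.  54.]
```

View pics/s17z.png

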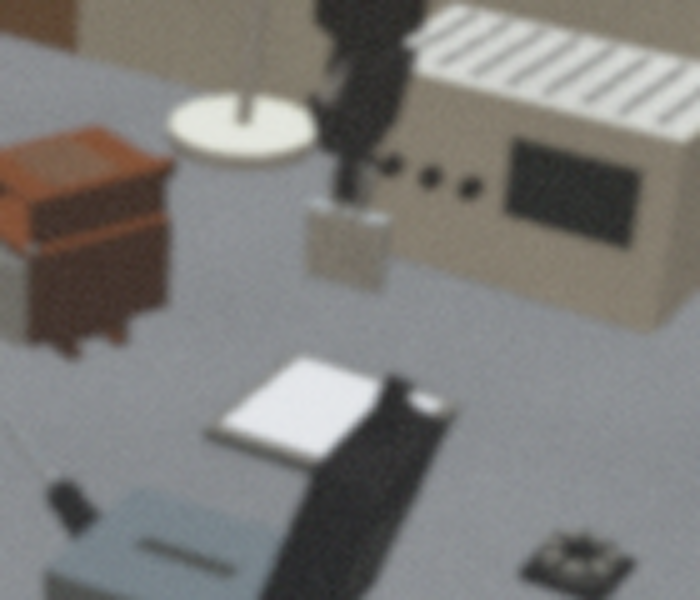

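View pics/t17.png

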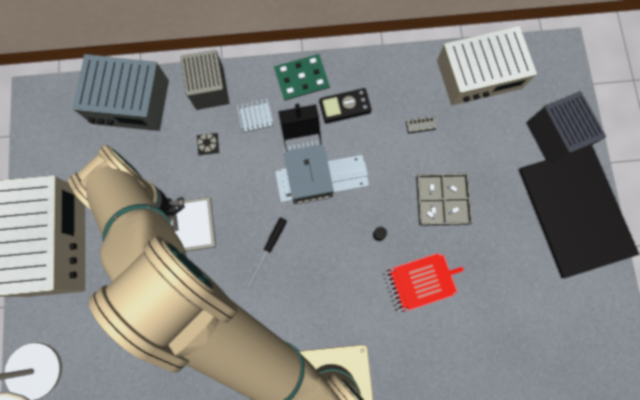

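Emit:
{"api": "jog_arm", "payload": {
  "increments": [
    [0, 0, 0.08, 0, 0, 0],
    [0, 0, 0.04, 0, 0, 0],
    [0, 0, 0, 0, 0, 0],
    [0, 0, 0, 0, 0, 0],
    [0, 0, 0, 0, 0, 0],
    [0, 0, 0, 0, 0, 0]
  ]
}}

```text
time: 19.4
position: [0.4621, 0.3511, 0.1764]
tcp_rot: [[-0.996, -0.089, 0.0], [-0.089, 0.996, 0.0], [-0.0, 0.0, -1.0]]
contact_force: [0.0, 0.4, -0.8]
width: 0.0095
```

```bash
python3 - <<'E'
from h import *
im=camera("scene"); a=im[130:180,350:410,::-1]; cv2.imwrite("pics/s18.png",cv2.resize(a,None,fx=12,fy=12,interpolation=cv2.INTER_CUBIC))
im=camera("top"); cv2.imwrite("pics/t18.png",cv2.resize(im[95:215,260:385,::-1],None,fx=5,fy=5,interpolation=cv2.INTER_CUBIC))
tgt([.462,.351,.177])
print(sense()["joint_velocities"].round(2))
E
```

```text
t 19.5 pos [0.462  0.3511 0.1764] F [-0.6 -0.2 -0.3] w 0.0094
shift cur axes [ 0.   -0.   -0.01] new axes [ 0.   -0.   -0.01] turn [ 0.    0.   -0.02] q [-39.  34.  -1. 102.   1.  44.  54.]
[ 0.03  0.02  0.03 -0.04  0.1   0.06  0.12]
```

View pics/s18.png

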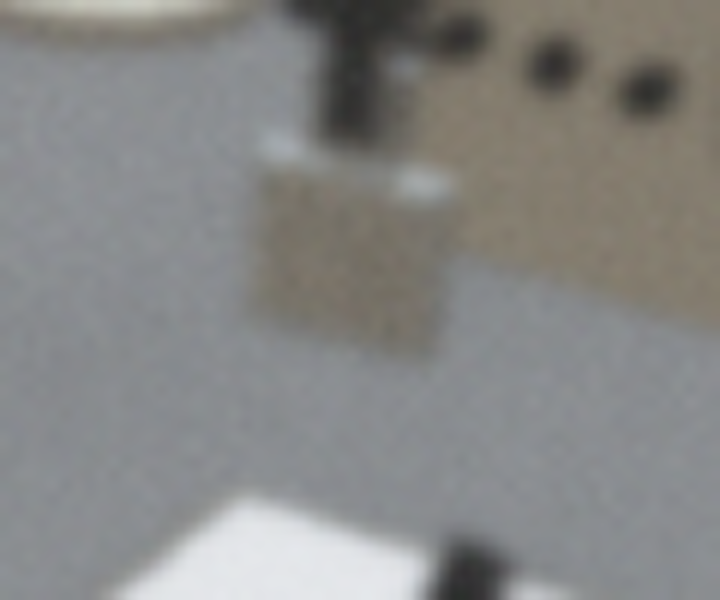

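View pics/t18.png

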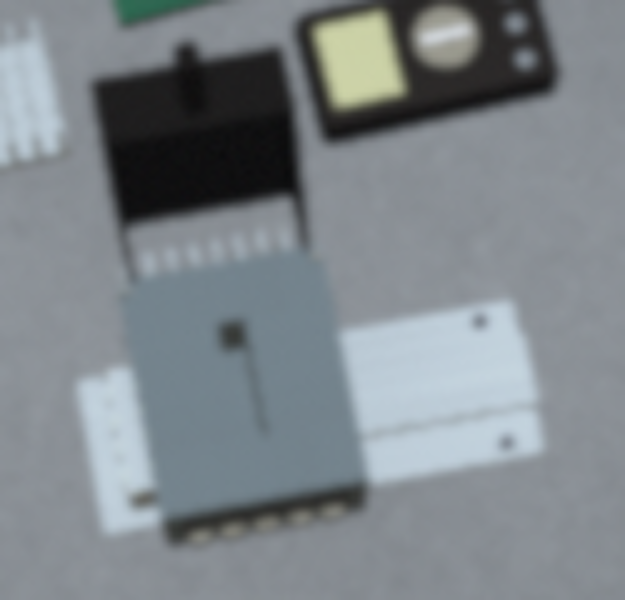

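```bash
python3 - <<'E'
from h import *
P=np.array([.462,.351,.13])-.005*ey
for u,v in [(250,318),(435,360),(262,165),(452,200)]:
    c,d=ray("scene",((u+.5)/12-.5+350,(v+.5)/12-.5+130)); t=((P-c)@ey)/(d@ey); q=c+t*d-P; print("local x",(q@ex).round(4),"z",(q[2]+.13).round(4))
p=lambda u,v:((u+.5)/5-.5+260,(v+.5)/5-.5+95)
a,b=[onz("top",p(*x),.105) for x in [(167,522),(367,487)]]; print(a,b,(a+b)/2+.065*ex)
print("slot",onz("top",p(257,383),.105))
E
```

```text
local x -0.0279 z 0.1141
local x 0.0321 z 0.1167
local x -0.028 z 0.1641
local x 0.0324 z 0.1683
[0.486708   0.05201347 0.105     ] [ 0.49534697 -0.05224432  0.105     ] [0.55575997 0.00577569 0.105     ]
slot [ 0.55586614 -0.00075837  0.105     ]
```

```bash
python3 - <<'E'
from plant import r,sense
print(sense()["position"],sense()["width"]); print(r.finish_job())
E
```

```text
[0.46203717 0.35111177 0.17641229] 0.009378759288299178
the job is handed in; nothing more can be done
None
```

The job is handed in at about 19.5 s of the 61 s limit, with the arm still holding the plate over the light pad. `r.finish_job()` gives no verdict.

- **Drive:** I pushed it about 60 mm along the rail to the stop. It then stayed put under nearly 25 N, well over the detent's 6 to 12 N. The last top view still shows it home, with its centre at about (0.556, 0.006).
- **Hood:** I swung it by the tab to about 95° and let go. It fell open to the rear and has stayed open in every picture since.
- **Plate:** I gripped the tab and drew the plate straight up out of the slot. The arm now holds it over the middle of the pad, TCP at (0.462, 0.351).
    - **Height:** the lower edge is about 10 cm above the pad: 0.114–0.117 m in the scene camera against a target of 0.113 m.
    - **Stillness:** the fingers have kept their 9 mm opening and the arm is at rest.

**Small disagreements in the last checks:**
- In the scene picture the plate's lower edge looks about 2.5° off level, and the plate sits about 2 mm off centre on the gripper. Both are within what I can measure there, and the gripper itself is vertical.
- My estimates of the drive's position across the rail differed by up to 5 mm between methods, but both grips succeeded.

Nothing else on the bench was touched, as far as the pictures and forces show.

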